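# Pad the bare stop post, then hold the turntable's index plunger out

### The arm

A 6-joint arm with a two-finger parallel gripper is mounted at the origin on the work surface. World frame = base frame: x ahead of the robot, y to its left, z up, the work surface at z = 0. Lengths are in m, angles in rad, forces in N, time in s.
With the tool pointing down it reaches from about 0.25 to 0.775 m from the base axis. Payload 4 kg.
Tool frame: the origin (TCP) lies midway between the tips of the shut fingers; the grasp point (between the pads) lies grip_point_offset behind it (grip_point_offset is the distance from the TCP to the grasp point, in m); z points along the fingers, y is the line along which they close (so a half turn about z gives the same grasp; the last joint's range is limited). The gripper opens to 94 mm and grips with 3 to 60 N. Pads are 16 mm wide; open, the fingers measure 119 mm over their backs; the gripper's body (75 mm by 177 mm) begins 78 mm behind the grasp point.
Start: joints at [1.014, 0.087, 1.371, -0, 1.684, -0.103], TCP at [0.241, 0.494, 0.206] pointing down, gripper open.
Joint ranges: [-3.1, 3.1], [-0.76, 2.03], [0.27, 2.55], [-1.08, 4.22], [0.17, 2.65], [-2.57, 2.57]. Speed limits (rad/s): [2.79, 2.79, 3.14, 3.14, 3.14, 3.14].

### API

Orientations are given as [roll, pitch, yaw] about the fixed x, y, z axes, in that order (R = Rz(yaw) Ry(pitch) Rx(roll)).
In Python, from bench import * gives the robot as it stands. The module is installed in compiled form; this text tells all that it offers.
- The arm moves only by the tool apply_moves, never from a script. Its argument "commands" is a list of rows, each a list of 7 numbers: the turn, a rotation vector about the world's x, y, z in rad, then the shift along the world's x, y, z in m, then the opening in per cent of the stroke, from 0 (shut) to 100 (fully open). In form: [[ax, ay, az, x, y, z, jaw], ...]. A call has exactly 5 rows; each row is the pose to reach, as a shift and turn from the pose commanded when the call began; what a row does not reach only later rows make up. A row lasts 1/10 s, in which the tool goes at most 50 mm and 8.59 degrees, less where a joint would pass 70% of its speed; a pose out of reach is approached as far as the arm can. A call with a gripper value outside its range is refused whole. The fingers move at their own pace and stop on an object; the grip force is fixed at half the most. Time passes only in rows, so rows that repeat a pose let the fingers close, or fill a call up. It gives the time, the measured TCP pose, the force, the opening and the grip force at its end, in the units of the state.
- get_obs(): the state, without advancing time (a new reading comes with each control period).
- snapshot(name): name is "side" or "top" or "wrist"; returns a dict with "pixels" (480x640x3 uint8, red, green, blue), "vertical_fov" (degrees; the focal length in pixels is half the picture's height over the tangent of half this angle, whatever the lens; pixels are square), "cx", "cy" (the principal point, pixels), "rvec" (rotation vector, rad) and "tvec" (3), from world to camera coordinates, as OpenCV has them. Camera axes: x right, y down, z forward; pixel columns grow to the right and rows downward; lengths in m; the calibration is good to about 2 mm. The wrist camera is an equidistant fisheye: a pixel r from the principal point sees the ray r / f radians off the axis. A picture is of the moment at which its call begins. There is no depth.
- close_job(): hands the job in; it is judged then, once.
Trained networks look in the newest picture that a camera, given by its name, has taken for a name from the list of things; names that differ only in an ending like _2 or _b are one class to them, and where a whole thing is asked for, a point or a joint stands for the part that bears it (a point fixed in the world has none). Each returns a list of dicts, best first, with "score" (0 to 1); they miss things now and then, are a little off and sometimes report something else, mostly with a low value. They report only what shows in the picture. A call takes as long as a camera call. They do not tell look-alikes from the thing itself.
- masks_of(camera, query): "mask" (480x640 bool, what is visible of it) and "extent" ([left, top, right, bottom] in pixels, round what is visible of it).
- place_of(camera, query): "pixel" ([column, row] in pixels: a listed point, or the origin of a listed thing).
The state is a dict: "time": time; "joint_positions": joint angles; "qvel": joint speeds; "joint_torque": joint torques, N m; "tool_pos": TCP position; "ee_rot": TCP orientation; "wrist_force": force on the tool from outside, world axes, zero at the start; "wrist_torque": the same for the moment, N m; "width": finger opening in m; "finger_force": force on a finger pad.
Only numpy, scipy, OpenCV 4.12 (cv2) and the standard library are available. Lean on these libraries where they do the work, as an engineer would, in place of code of your own. Each camera call takes 0.05 s, during which the arm holds its last target. There are 200 camera calls.

### The job

A jacketed fossil sits on an indexing turntable between three stop posts, and one post has lost its orange pad sleeve. Pick from the mat the one sleeve that fits this post (the same size as the two already fitted), slide it down over the post until it rests on the disc, and let go of it. Only then grip the black knob of the index plunger, pull it straight up as far as it goes and finish while still holding it there, so that the pin stays clear of its hole and the preparator can turn the table; do not turn the disc yourself and leave the fossil, the other sleeves, the jar and the brush where they are.

Things in the scene. Friction and masses are not known exactly. Their poses are not given: they have to be found in the camera images.
- bare_post (a point): upright steel stop post without a sleeve, 20 mm in diameter, 52 mm high, its top 6 mm tapering to 13 mm. The point is at its foot, on its axis, on top of the 300 mm aluminium disc (45 mm above the bench). The fossil (140 mm across, about 70 mm high) is 15 mm from the post's face, a fitted sleeve clears it by 4 mm; square to the line to the fossil's centre, 50 mm each side of the post is free
- padded_post1 (a point): foot of the second post, same as the bare one but wearing its fixed orange sleeve (42 mm outside diameter, 40 mm high)
- padded_post2 (a point): foot of the third post, with its fixed sleeve, likewise
- medium_sleeve (a point): loose orange urethane sleeve (plain tube) standing upright on the mat: 42 mm outside diameter, 23 mm bore, 40 mm high, about 45 g. The point is its centre, half-way up (20 mm above its foot); z along the bore
- small_sleeve (a point): loose orange sleeve on the mat, look-alike: 34 mm outside diameter, 14 mm bore, 40 mm high. The point is its centre
- large_sleeve (a point): loose orange sleeve on the mat, look-alike: 52 mm outside diameter, 31 mm bore, 40 mm high. The point is its centre
- mat: dark green rubber mat, 310 x 100 x 4 mm, fixed to the bench; its x axis is along its length. The three sleeves stand on it in a row about 100 mm apart along this x axis, in any order; across the row (mat's y) there is free room for fingers
- knob (a point): the plunger's black fluted knob, 30 mm in diameter, 28 mm high, red dot on top, axis z up. The point is its centre, 100 mm above the bench when the pin is home. Under it the plunger's body (19 mm across, 15 mm long) and lock nut (25 mm, 6 mm) stand on a bracket arm 44 mm wide, top 65 mm above the bench. Its x axis points to the turntable's centre, 135 mm away
- plunger (a joint): how far the plunger is pulled up, in m: 0 with the pin home (its tip 12 mm down in a hole of the disc), 0.016 at its stop, where the pin's tip is 4 mm above the disc. A spring pulls it back down with 6 N at 0 rising to 14 N at the stop; it does not latch
- disc (a joint): turn of the disc about its upright axis, rad: 0 at the start; locked by the pin with about 0.01 rad of play while it is in its hole, stiff to turn (0.3 N m) when it is out
- fossil: the plaster-jacketed fossil block, loose on the disc's centre: 140 mm in diameter, about 70 mm high, 1.6 kg. The origin is the centre of its underside. Leave it
- jar_mid (a point): amber glass jar, 54 mm in diameter, 85 mm high, loose on the bench; the point is its centre. Leave it
- brush_mid (a point): dusting brush lying loose on the bench; a point near its middle. Leave it
There are look-alikes about, which are no part of the job. What is shaped like the part that bears medium_sleeve but pink or turquoise is not meant.

How it is judged:
On the way, in this order (a step that is already met when the one before it is completed fails the run):
1. the fitting sleeve is down on the bare post, upright, resting on the disc and let go (horizontal distance between medium_sleeve and bare_post below 0.005 m and z of medium_sleeve in the frame of bare_post below 0.023 m and angle between medium_sleeve's own z axis and vertical below 0.1 rad and contact force between the fingers and sleeve_medium below 0.1 N), for 0.2 s.
2. the plunger is pulled fully up by its knob (value of joint plunger above 0.013 m and contact force between the fingers and plunger above 2 N), for 0.2 s.
At the end, for the whole second after the job is handed in: the fingers hold the knob with the plunger pulled up at least 13 of its 16 mm; the medium sleeve is on the bare post, within 5 mm of its axis and 3 mm of resting on the disc, upright and not touched; the disc is within 0.05 rad of where it stood (all of step 1 and all of step 2 and value of joint disc between -0.05 and 0.05 rad); the arm keeps its last pose, push and grip.
It fails at once if the plunger is pulled before the sleeve is down on the post (value of joint plunger above 0.005 m and (horizontal distance between medium_sleeve and bare_post above 0.006 m or z of medium_sleeve in the frame of bare_post above 0.025 m)).
It fails at once if the fossil is pushed more than 12 mm (distance of fossil from where it was at the start of the episode above 0.012 m).
It fails at once if one of the other sleeves is moved more than 30 mm (distance of any of small_sleeve, large_sleeve from where it was at the start of the episode above 0.03 m).
It fails at once if the jar or the brush is moved more than 30 mm (distance of any of jar_mid, brush_mid from where it was at the start of the episode above 0.03 m).
It also fails if it takes over 54 s, if anything falls off the work surface, if the arm or the gripper's body presses on something with over 40 N, if the wrist force passes 120 N, or if a joint passes its speed limit or range.

## Working session

There is one attempt and no reset: what is moved stays moved. The work goes in short steps, Python scripts to look and compute and a tool call to move; the robot and the scene stay as the last step left them, time stands still between calls to the robot, and variables do not carry over. Pictures are saved under pics/ and viewed, at most 12 in all, crops included, and the job is handed in when it is done.

Besides the shell and the picture viewer there is one more tool, called as name([rows], argument=value, ...), one row to a line, values as JSON. apply_moves: Moves the arm, as the interface text tells. Its arguments: {"type":"object","properties":{"commands":{"type":"array"}},"required":["commands"]}

```bash
mkdir -p pics
cat > h.py <<'E'
from bench import *
import numpy as np, cv2
from scipy.optimize import least_squares
def cam(n):
    s=snapshot(n); s['f']=240/np.tan(np.radians(s['vertical_fov'])/2); s['R']=cv2.Rodrigues(np.array(s['rvec'],float))[0]; s['t']=np.array(s['tvec'],float).ravel(); s['n']=n; return s
def save(s,p,box=None,k=1):
    im=s['pixels'][...,::-1]
    if box: im=im[box[1]:box[3],box[0]:box[2]]
    cv2.imwrite(p,cv2.resize(im,None,fx=k,fy=k,interpolation=cv2.INTER_CUBIC))
def ray(s,px):
    x,y=(px[0]-s['cx'])/s['f'],(px[1]-s['cy'])/s['f']
    if s['n']=='wrist':
        r=np.hypot(x,y); d=np.array([x/r*np.sin(r),y/r*np.sin(r),np.cos(r)]) if r>1e-9 else np.array([0,0,1.])
    else: d=np.array([x,y,1.])
    d=s['R'].T@d; return -s['R'].T@s['t'], d/np.linalg.norm(d)
def atz(s,px,z):
    o,d=ray(s,px); return o+d*(z-o[2])/d[2]
def proj(s,P):
    c=s['R']@np.array(P,float)+s['t']
    if s['n']=='wrist':
        th=np.arctan2(np.hypot(c[0],c[1]),c[2]); u=c[:2]/np.hypot(c[0],c[1])*th
    else: u=c[:2]/c[2]
    return u*s['f']+[s['cx'],s['cy']]
E
python3 - <<'E'
from h import *
np.set_printoptions(precision=4,suppress=True)
Z=dict(bare_post=.045,padded_post1=.045,padded_post2=.045,medium_sleeve=.024,small_sleeve=.024,large_sleeve=.024,knob=.1,fossil=.045,jar_mid=.0425,brush_mid=.01)
for n in('top','side'):
    s=cam(n); save(s,f'pics/{n}0.png'); print(n,'cam',-s['R'].T@s['t'])
    for q,z in Z.items():
        for r in place_of(n,q)[:4]: print(q,round(r['score'],2),np.round(r['pixel'],1),atz(s,r['pixel'],z))
print(get_obs())
E
```

```text
top cam [0.3895 0.054  1.3227]
bare_post 0.84 [324.9 237.3] [0.5856 0.035  0.045 ]
padded_post1 0.82 [266.3 259.2] [0.5263 0.1874 0.045 ]
padded_post1 0.64 [277.3 197.7] [0.6909 0.1624 0.045 ]
padded_post2 0.82 [266.3 259.2] [0.5263 0.1874 0.045 ]
padded_post2 0.64 [277.3 197.7] [0.6909 0.1624 0.045 ]
medium_sleeve 0.68 [418.4 259.1] [ 0.5328 -0.2138  0.024 ]
medium_sleeve 0.6 [376.2 240.1] [ 0.5827 -0.1023  0.024 ]
medium_sleeve 0.6 [373.5 266.9] [ 0.5109 -0.0945  0.024 ]
medium_sleeve 0.51 [470.8 289.2] [ 0.4547 -0.3498  0.024 ]
small_sleeve 0.61 [430.3 296.7] [ 0.434  -0.2429  0.024 ]
large_sleeve 0.87 [421.3 220.6] [ 0.6368 -0.2237  0.024 ]
knob 0.62 [296.1 281.3] [0.4661 0.1064 0.1   ]
fossil 0.69 [422.3 221.9] [ 0.6293 -0.2218  0.045 ]
jar_mid 0.94 [373.2 173.6] [ 0.7603 -0.0934  0.0425]
brush_mid 0.8 [170.6 237.2] [0.5871 0.4509 0.01  ]
side cam [ 0.2262 -0.8428  0.6671]
bare_post 0.66 [330.5 262.4] [0.5916 0.0356 0.045 ]
padded_post1 0.73 [344.6 234.5] [0.6771 0.1453 0.045 ]
padded_post1 0.7 [287.4 234.6] [0.5376 0.2019 0.045 ]
padded_post2 0.73 [344.6 234.5] [0.6771 0.1453 0
[... 551 characters left out ...]
fossil 0.55 [308.5 366. ] [ 0.4267 -0.2602  0.045 ]
jar_mid 0.63 [422.4 275.2] [ 0.7676 -0.0897  0.0425]
jar_mid 0.56 [321.4 244.1] [0.6042 0.1267 0.0425]
brush_mid 0.98 [276.2 205.5] [0.5793 0.4477 0.01  ]
{'time': 1.1, 'joint_positions': array([ 1.0139,  0.0872,  1.3707, -0.    ,  1.6836, -0.1031]), 'qvel': array([-0.0002,  0.0009,  0.0017,  0.0012, -0.0002,  0.0022]), 'joint_torque': array([  0.0006, -34.0058, -30.2598,   0.0716,   0.0238,  -0.    ]), 'tool_pos': array([0.2411, 0.4943, 0.2055]), 'ee_rot': array([3.1415, 0.    , 2.6878]), 'wrist_force': array([-0.1597, -0.0207,  0.083 ]), 'wrist_torque': array([ 0.0459,  0.0763, -0.0126]), 'finger_force': 0.0, 'width': 0.09393154276153898}
```

Run:
```python
import cv2
a=cv2.imread('pics/top0.png')[150:330,140:500]; cv2.imwrite('pics/top0c.png',cv2.resize(a,(800,400),interpolation=cv2.INTER_CUBIC))
a=cv2.imread('pics/side0.png')[170:440,220:460]; cv2.imwrite('pics/side0c.png',cv2.resize(a,None,fx=2.2,fy=2.2,interpolation=cv2.INTER_CUBIC))
```

```text
(no output)
```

View pics/top0c.png

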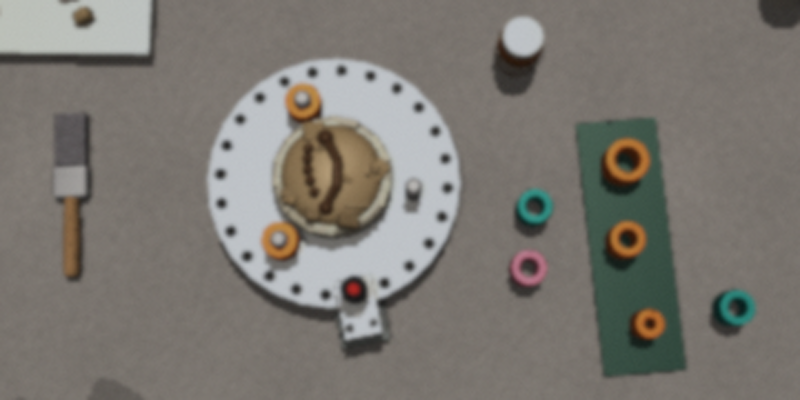

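View pics/side0c.png

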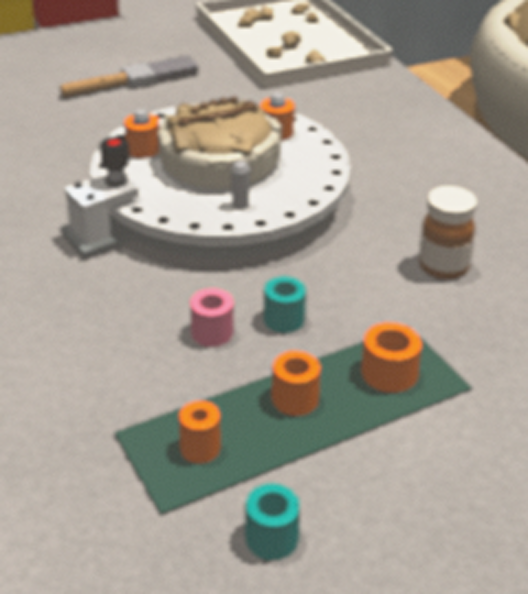

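Orange candidates on the mat in the top view are (421,221) large, (419,259) medium and (430,297) small. The turquoise ones at (376,240) and (471,289) and the pink one at (373,267) are decoys. The middle orange sleeve at about (0.533,-0.216) is intermediate in size, and I'll check it up close from the wrist camera. The bare post is at (325,237) and the knob at (296,281).

apply_moves([
  [0,0,0.03,0.015,-0.036,0,100],
  [0,0,0.06,0.03,-0.072,0,100],
  [0,0,0.09,0.045,-0.108,0,100],
  [0,0,0.12,0.06,-0.144,0,100],
  [0,0,0.14,0.073,-0.18,0,100],
])

```text
time: 1.6
tool_pos: [0.3146, 0.3129, 0.2056]
ee_rot: [3.141, 0.001, 2.829]
wrist_force: [0.7, 0.1, -0.3]
width: 0.0938
finger_force: 0.0
```

apply_moves([
  [0,0,0.03,0.015,-0.036,0,100],
  [0,0,0.06,0.03,-0.072,0,100],
  [0,0,0.09,0.045,-0.108,0,100],
  [0,0,0.12,0.06,-0.144,0,100],
  [0,0,0.14,0.073,-0.18,0,100],
])

```text
time: 2.1
tool_pos: [0.3876, 0.1328, 0.2058]
ee_rot: [3.141, 0.001, 2.969]
wrist_force: [0.5, -0.2, 0.3]
width: 0.0938
finger_force: 0.0
```

apply_moves([
  [0,0,0.03,0.015,-0.036,0,100],
  [0,0,0.06,0.03,-0.072,0,100],
  [0,0,0.09,0.045,-0.108,0,100],
  [0,0,0.12,0.06,-0.144,0,100],
  [0,0,0.14,0.073,-0.18,0,100],
])

```text
time: 2.6
tool_pos: [0.4606, -0.0473, 0.2057]
ee_rot: [3.141, 0.001, 3.108]
wrist_force: [1.2, 0.9, -0.2]
width: 0.0939
finger_force: 0.0
```

apply_moves([
  [0,0,0.03,0.015,-0.036,0,100],
  [0,0,0.06,0.03,-0.072,0,100],
  [0,0,0.09,0.045,-0.108,0,100],
  [0,0,0.12,0.06,-0.144,0,100],
  [0,0,0.14,0.073,-0.17,0,100],
])

```text
time: 3.1
tool_pos: [0.5335, -0.218, 0.2052]
ee_rot: [-3.141, -0.0, -3.036]
wrist_force: [-0.3, 0.7, 0.7]
width: 0.0938
finger_force: 0.0
```

```bash
cat > m.py <<'E'
from h import *
np.set_printoptions(precision=4,suppress=True)
# measure upright orange/other tubes: mask outline vs model silhouette
def sil(s,c,r,z0,z1):
    a=np.linspace(0,2*np.pi,40)
    P=[proj(s,[c[0]+r*np.cos(t),c[1]+r*np.sin(t),z]) for z in(z0,z1) for t in a]
    m=np.zeros((480,640),np.uint8); cv2.fillConvexPoly(m,cv2.convexHull(np.int32(np.round(np.array(P)*16))),1,cv2.LINE_8,4) if len(P) else 0
    return m>0
E
python3 - <<'E'
from m import *
import bench
o=get_obs(); print(o['time'],o['tool_pos'],o['ee_rot']); print([k for k in dir(bench) if 'grip' in k.lower()], getattr(bench,'grip_point_offset',None))
s=cam('wrist'); save(s,'pics/w1.png'); print('cam',-s['R'].T@s['t'], s['R'][2], s['f'])
for q in('medium_sleeve','small_sleeve','large_sleeve'):
    for r in place_of('wrist',q)[:4]: print(q,round(r['score'],2),np.round(r['pixel'],1),atz(s,r['pixel'],.024))
for r in masks_of('wrist','medium_sleeve')[:4]:
    m=r['mask']; e=r['extent']; print(round(r['score'],2),e,m.sum(),s['pixels'][m].mean(0))
    hsv=0
E
```

```text
3.1 [ 0.5335 -0.218   0.2052] [-3.1414 -0.0002 -3.036 ]
['grip_point_offset'] 0.0188
cam [ 0.4599 -0.2255  0.3856] [ 0.2542  0.0272 -0.9668] 371.64829954431775
medium_sleeve 0.98 [433.4 204.6] [ 0.5032 -0.105   0.024 ]
medium_sleeve 0.79 [319.4 225.2] [ 0.5372 -0.2176  0.024 ]
medium_sleeve 0.66 [414.8 268. ] [ 0.5719 -0.1132  0.024 ]
medium_sleeve 0.63 [199.3 130.1] [ 0.4528 -0.3465  0.024 ]
small_sleeve 0.55 [307.5 122. ] [ 0.4374 -0.2397  0.024 ]
large_sleeve 0.69 [308.9 309.7] [ 0.63   -0.2191  0.024 ]
0.9 [413.0, 182.4, 459.6, 227.5] 1550 [160.5329 107.0394 118.3329]
0.72 [174.0, 110.8, 223.0, 157.4] 1595 [ 68.1517 120.0025 114.0207]
0.68 [297.0, 203.4, 340.6, 251.5] 1474 [164.8521 105.2612  67.3229]
0.57 [391.8, 243.7, 436.5, 288.7] 1067 [ 64.2202 110.1837 104.7582]
```

View pics/w1.png

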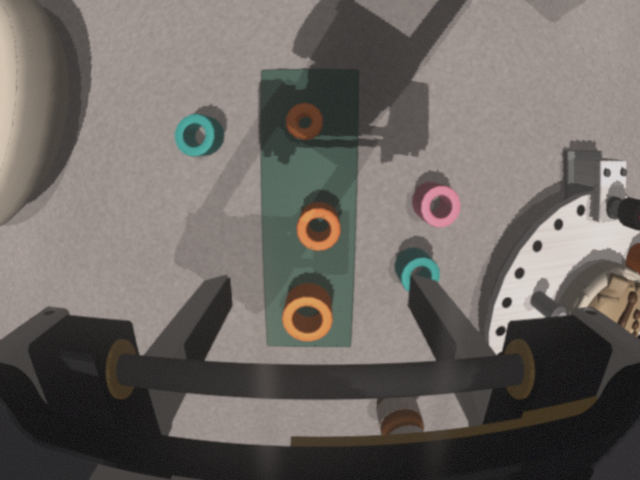

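```bash
cat >> m.py <<'E'
from scipy.optimize import minimize
def soft(s,c,r,z0,z1):   # antialiased silhouette
    a=np.linspace(0,2*np.pi,48); P=np.array([proj(s,[c[0]+r*np.cos(t),c[1]+r*np.sin(t),z]) for z in(z0,z1) for t in a])
    m=np.zeros((480*4,640*4),np.uint8); cv2.fillConvexPoly(m,cv2.convexHull(np.int32(np.round((P+.5)*64))),255,cv2.LINE_AA,4)
    return cv2.resize(m,(640,480),interpolation=cv2.INTER_AREA)/255.
def orange(s):
    h=cv2.cvtColor(s['pixels'],cv2.COLOR_RGB2HSV); return ((h[...,0]>=3)&(h[...,0]<=18)&(h[...,1]>125)).astype(np.uint8)
def fit(s,m,c0,r0,z0,z1,win):
    x0,y0=np.int32(np.round(proj(s,[*c0,(z0+z1)/2]))); w=np.zeros_like(m); w[max(y0-win,0):y0+win,max(x0-win,0):x0+win]=1
    m=m*w; n,l,st,ce=cv2.connectedComponentsWithStats(m); k=1+np.argmax(st[1:,4]); m=(l==k).astype(np.uint8)
    hull=cv2.convexHull(np.argwhere(m)[:,::-1].astype(np.int32)); M=np.zeros_like(m); cv2.fillConvexPoly(M,hull,1)
    f=lambda p:np.abs(soft(s,p[:2]/100,p[2]/100,z0,z1)-M).sum()
    r=minimize(f,[c0[0]*100,c0[1]*100,r0*100],method='Nelder-Mead',options=dict(initial_simplex=np.array([c0[0]*100,c0[1]*100,r0*100])+np.array([[0,0,0],[.6,0,0],[0,.6,0],[0,0,.3]]),xatol=.01,fatol=.5))
    return r.x/100,r.fun,M.sum()
E
python3 - <<'E'
from m import *
s=cam('wrist'); m=orange(s); save(s,'pics/w1c.png',(230,80,400,360),2)
for c in((.435,-.24),(.535,-.217),(.632,-.222)): print(fit(s,m,c,.021,.004,.044,40))
E
```

```text
(array([ 0.4373, -0.2419,  0.0164]), np.float64(34.95294117647059), np.uint64(1054))
(array([ 0.537 , -0.2184,  0.0202]), np.float64(53.32156862745098), np.uint64(1658))
(array([ 0.632 , -0.2201,  0.025 ]), np.float64(59.764705882352935), np.uint64(2309))
```

View pics/w1c.png

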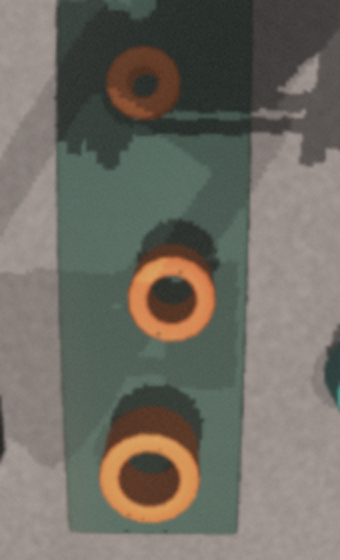

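The crop shows three orange tubes on the mat. The fits give radii of 16.4 mm at (304,121), 20.2 mm at (319,228) and 25 mm at (308,318). The middle one is the 42 mm sleeve, so I'm descending on it.

apply_moves([
  [0,0,0,0.0035,0,-0.045,100],
  [0,0,0,0.0035,0,-0.09,100],
  [0,0,0,0.0035,0,-0.135,100],
  [0,0,0,0.0035,0,-0.175,100],
  [0,0,0,0.0035,0,-0.192,100],
])

```text
time: 3.9
tool_pos: [0.5335, -0.2126, 0.0091]
ee_rot: [3.137, -0.006, -3.034]
wrist_force: [0.0, -0.1, -1.1]
width: 0.0939
finger_force: 0.0
```

apply_moves([
  [0,0,0,0,0,0,40],
  [0,0,0,0,0,0,30],
  [0,0,0,0,0,0,30],
  [0,0,0,0,0,0,30],
  [0,0,0,0,0,0,30],
])

```text
time: 4.4
tool_pos: [0.5376, -0.216, 0.0152]
ee_rot: [-3.14, 0.003, -3.035]
wrist_force: [0.5, 0.7, 1.1]
width: 0.0573
finger_force: 0.0
```

apply_moves([
  [0,0,0,0,0,0,20],
  [0,0,0,0,0,0,20],
  [0,0,0,0,0,0,20],
  [0,0,0,0,0,0,20],
  [0,0,0,0,0,0,20],
])

```text
time: 4.9
tool_pos: [0.5368, -0.2158, 0.0139]
ee_rot: [-3.141, 0.0, -3.035]
wrist_force: [-0.5, -0.2, 1.9]
width: 0.0409
finger_force: 30.0
```

apply_moves([
  [0,0,0,0,0,0.02,20],
  [0,0,0,0,0,0.06,20],
  [0,0,0,0,0,0.1,20],
  [0,0,0,0,0,0.14,20],
  [0,0,0,0,0,0.15,20],
])

```text
time: 5.4
tool_pos: [0.5389, -0.2168, 0.1691]
ee_rot: [-3.137, 0.008, -3.035]
wrist_force: [0.9, 0.3, 0.2]
width: 0.0407
finger_force: 30.0
```

apply_moves([
  [0,0,-0.12,0.003,0.016,0,20],
  [0,0,-0.24,0.007,0.034,0,20],
  [0,0,-0.36,0.01,0.05,0,20],
  [0,0,-0.48,0.014,0.068,0,20],
  [0,0,-0.6,0.017,0.085,0,20],
])

```text
time: 5.9
tool_pos: [0.553, -0.1296, 0.1614]
ee_rot: [-3.141, -0.003, 2.643]
wrist_force: [0.1, -0.1, 0.2]
width: 0.0409
finger_force: 30.0
```

apply_moves([
  [0,0,-0.12,0.003,0.016,0,20],
  [0,0,-0.24,0.007,0.034,0,20],
  [0,0,-0.36,0.01,0.05,0,20],
  [0,0,-0.48,0.014,0.068,0,20],
  [0,0,-0.6,0.017,0.085,0,20],
])

```text
time: 6.4
tool_pos: [0.57, -0.0447, 0.1614]
ee_rot: [-3.139, -0.002, 2.043]
wrist_force: [0.0, -0.0, -0.9]
width: 0.041
finger_force: 30.0
```

apply_moves([
  [0,0,-0.12,0,0,0,20],
  [0,0,-0.24,0,0,0,20],
  [0,0,-0.36,0,0,0,20],
  [0,0,-0.48,0,0,0,20],
  [0,0,-0.6,0,0,0,20],
])

```text
time: 6.9
tool_pos: [0.5698, -0.0454, 0.1614]
ee_rot: [-3.138, -0.0, 1.443]
wrist_force: [-0.0, 0.5, 0.2]
width: 0.0408
finger_force: 30.0
```

Run:
```python
from m import *
ims=[]
obs=[]
for n in('wrist','side','top'):
    s=cam(n); save(s,f'pics/{n}2.png'); obs.append(s)
    for q in('bare_post','medium_sleeve','knob'):
        for r in place_of(n,q)[:3]: print(n,q,round(r['score'],2),np.round(r['pixel'],1),atz(s,r['pixel'],dict(bare_post=.045,knob=.1).get(q,.17)))
    print(n,'pred post foot/top',proj(s,[.588,.035,.045]),proj(s,[.588,.035,.097]))
o=get_obs(); print(o['time'],o['tool_pos'],o['ee_rot'],o['joint_positions'])
s=obs[1]
x,y=np.int32(proj(s,[.588,.035,.07])); a=s['pixels'][y-60:y+60,x-60:x+60][...,::-1]
s=obs[2]; x,y=np.int32(proj(s,[.588,.035,.07])); b=s['pixels'][y-40:y+40,x-40:x+40][...,::-1]
c=cv2.resize(obs[0]['pixels'][...,::-1],(400,300))
cv2.imwrite('pics/mix2.png',np.hstack([cv2.resize(a,(400,400),interpolation=2),cv2.copyMakeBorder(c,0,100,0,0,0)]))
```

```text
wrist bare_post 0.76 [332.5 134.7] [0.5902 0.0366 0.045 ]
wrist medium_sleeve 0.86 [256.9 300. ] [ 0.5381 -0.0425  0.17  ]
wrist medium_sleeve 0.73 [333.9 298. ] [ 0.577 -0.046  0.17 ]
wrist medium_sleeve 0.57 [319.3 298.6] [ 0.5697 -0.0454  0.17  ]
wrist knob 0.67 [147.5  73. ] [0.4684 0.1003 0.1   ]
wrist pred post foot/top [330.0184 137.0629] [331.9577 135.0208]
side bare_post 0.83 [330.9 260.8] [0.5952 0.0418 0.045 ]
side bare_post 0.24 [396.7 332.7] [ 0.6152 -0.2416  0.045 ]
side medium_sleeve 0.94 [332.3 232.8] [ 0.5654 -0.0367  0.17  ]
side medium_sleeve 0.9 [346.4 307.4] [ 0.4905 -0.2767  0.17  ]
side medium_sleeve 0.88 [345.1 405.4] [ 0.4065 -0.4599  0.17  ]
side knob 0.49 [272.4 241. ] [0.4681 0.0942 0.1   ]
side knob 0.41 [286.9 235.7] [0.5073 0.105  0.1   ]
side pred post foot/top [329.2116 262.8491] [329.2323 244.1465]
top bare_post 0.61 [323.5 236.3] [0.5883 0.0387 0.045 ]
top medium_sleeve 0.78 [472.2 289.2] [ 0.4474 -0.3077  0.17  ]
top medium_sleeve 0.72 [373.7 267.9] [ 0.4949 -0.0783  0.17  ]
top medium_sleeve 0.63 [378.7 241.6] [ 0.5574 -0.0906  0.17  ]
top knob 0.46 [298.9 281.5] [0.4656 0.0994 0.1   ]
top pred post foot/top [324.8951 236.4127] [325.2249 233.2526]
7.5 [ 0.5706 -0.0457  0.1635] [3.1414 0.     1.4482] [-0.1789  0.1486  1.3859 -0.      1.6069 -0.0563]
```

View pics/mix2.png

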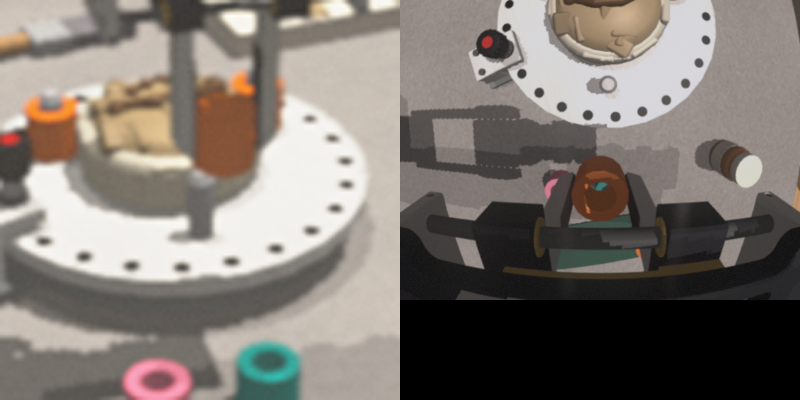

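Run:
```python
import cv2,numpy as np
w=cv2.imread('pics/wrist2.png'); s=cv2.imread('pics/side2.png')
f=lambda a,k:cv2.resize(a,None,fx=k,fy=k,interpolation=cv2.INTER_NEAREST)
A=f(w[110:160,305:355],8);B=f(w[235:335,270:370],4);
C=f(s[215:275,300:360],6)
out=np.zeros((400,800,3),np.uint8); out[:,:400]=A; out[:,400:]=B
cv2.imwrite('pics/crop2.png',out)
g=cv2.cvtColor(s,cv2.COLOR_BGR2GRAY)
for y in (248,251,254,257): print(y,g[y,318:344])
```

```text
248 [116 114 114 115 115 115 113 115 121 129 137 146 146 140 132 124 118 121
 124 123 122 122 123 121 122 140]
251 [115 116 115 116 114 116 110 104 103 101 102 102 105 110 114 117 117 119
 115 114 117 126 152 191 219 225]
254 [113 114 113 111 113 112 109 104 101 101 103 102 104 107 113 124 146 167
 193 213 222 226 229 232 237 240]
257 [125 123 122 132 148 163 154 132 108 101 101 104 103 108 142 205 238 242
 241 242 242 242 242 242 241 241]
```

View pics/crop2.png

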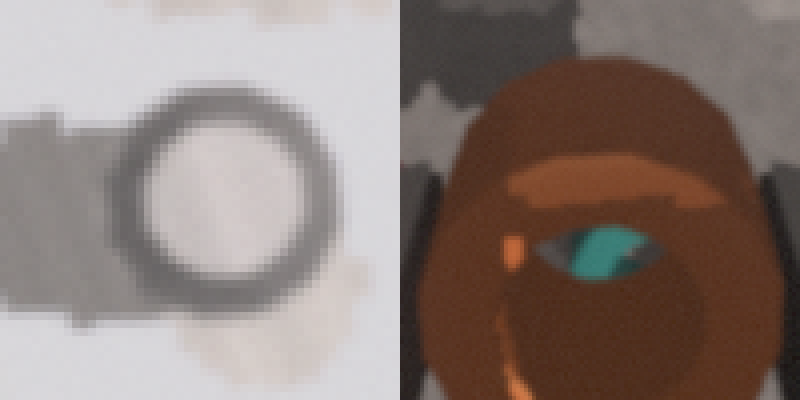

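Run:
```python
from m import *
s=cam('wrist'); o=get_obs(); t=o['tool_pos']; print(t,o['ee_rot'])
P=atz(s,(332.5,133.9),.097); Q=atz(s,(332.6,134.4),.091); print('post',P,Q)
sd=cam('side')
for c in(P,Q,[.5885,.0375]): print('side pred',proj(sd,[c[0],c[1],.06]))
h=cv2.cvtColor(s['pixels'],cv2.COLOR_RGB2HSV); m=((h[...,0]<=15)&(h[...,1]>120)).astype(np.uint8)
ys,xs=np.where(m[230:370,260:380]); print('ext',xs.min()+260,xs.max()+260,ys.min()+230,ys.max()+230)
zb=t[2]-.0099
a,e,n=fit(s,m,t[:2],.021,zb,zb+.04,55); print('sleeve',a,e,n,'rel tcp',a[:2]-t[:2])
for c in(t[:2],): print('err at tcp',np.abs(soft(s,c,.021,zb,zb+.04)-0).sum())
v=cv2.cvtColor(s['pixels'],cv2.COLOR_RGB2BGR)
for c,col in((t[:2],(255,0,0)),(a[:2],(0,255,0))):
  for z in(zb,zb+.04):
    for r in(.021,.0115):
      pts=np.array([proj(s,[c[0]+r*np.cos(k),c[1]+r*np.sin(k),z]) for k in np.linspace(0,6.283,60)]); cv2.polylines(v,[np.int32(pts*16)],True,col,1,cv2.LINE_AA,4)
cv2.imwrite('pics/ov.png',cv2.resize(v[230:380,250:390],None,fx=4,fy=4,interpolation=0))
```

```text
[ 0.5707 -0.0457  0.1636] [3.1413 0.     1.4481]
post [0.5892 0.0356 0.097 ] [0.5894 0.0354 0.091 ]
side pred [329.5854 257.3229]
side pred [329.7116 257.3361]
side pred [329.0114 256.9745]
ext 274 365 250 353
sleeve [ 0.5709 -0.0447  0.0201] 250.6901960784314 7526 rel tcp [0.0002 0.0009]
err at tcp 7964.533333333333
```

View pics/ov.png

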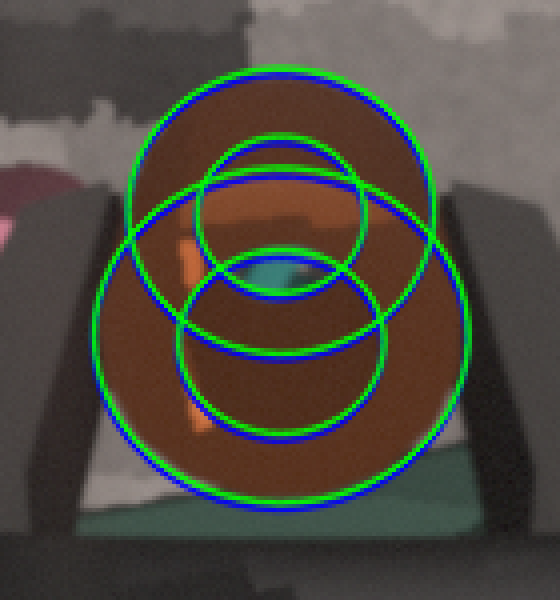

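apply_moves([
  [0,0,0,0.005,0.022,0,20],
  [0,0,0,0.01,0.044,0,20],
  [0,0,0,0.014,0.064,0,20],
  [0,0,0,0.017,0.076,0,20],
  [0,0,0,0.018,0.0805,0,20],
])

```text
time: 8.1
tool_pos: [0.5888, 0.0358, 0.1635]
ee_rot: [3.142, 0.0, 1.449]
wrist_force: [-0.4, -0.1, -0.4]
width: 0.0407
finger_force: 30.0
```

apply_moves([
  [0,0,0,0,0,-0.016,20],
  [0,0,0,0,0,-0.032,20],
  [0,0,0,0,0,-0.045,20],
  [0,0,0,0,0,-0.05,20],
  [0,0,0,0,0,-0.05,20],
])

```text
time: 8.6
tool_pos: [0.588, 0.0345, 0.1124]
ee_rot: [-3.14, 0.0, 1.447]
wrist_force: [-0.2, 0.1, -0.5]
width: 0.0408
finger_force: 30.0
```

Run:
```python
from m import *
s=cam('wrist'); sd=cam('side'); o=get_obs(); t=o['tool_pos']; print(o['time'],t,o['ee_rot'])
f=lambda a,k:cv2.resize(a,None,fx=k,fy=k,interpolation=cv2.INTER_NEAREST)
A=f(s['pixels'][240:360,260:390,::-1],3.3); B=f(sd['pixels'][210:280,290:365,::-1],5)
H=max(A.shape[0],B.shape[0]); p=lambda a:cv2.copyMakeBorder(a,0,H-a.shape[0],0,0,0)
cv2.imwrite('pics/pre.png',np.hstack([p(A),p(B)])[:600,:800])
```

```text
8.7 [0.589  0.0346 0.1141] [3.1406 0.     1.4475]
```

View pics/pre.png

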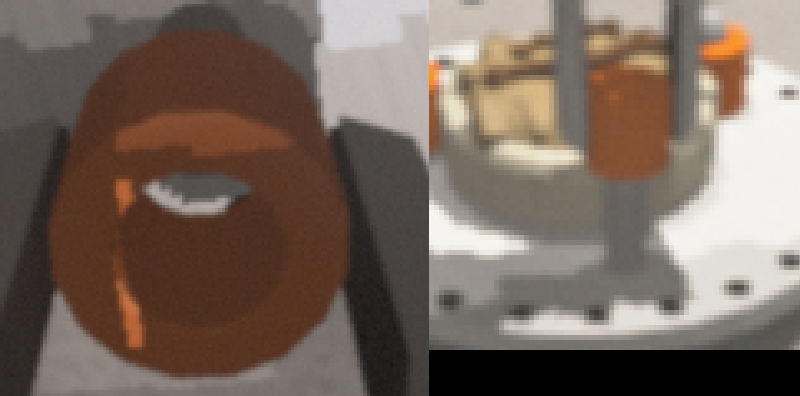

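apply_moves([
  [0,0,0,0,0,-0.004,20],
  [0,0,0,0,0,-0.008,20],
  [0,0,0,0,0,-0.012,20],
  [0,0,0,0,0,-0.016,20],
  [0,0,0,0,0,-0.02,20],
])

```text
time: 9.2
tool_pos: [0.5885, 0.0349, 0.093]
ee_rot: [-3.141, 0.0, 1.448]
wrist_force: [-0.2, 0.0, 0.1]
width: 0.0408
finger_force: 30.0
```

apply_moves([
  [0,0,0,0,0,-0.005,20],
  [0,0,0,0,0,-0.01,20],
  [0,0,0,0,0,-0.015,20],
  [0,0,0,0,0,-0.02,20],
  [0,0,0,0,0,-0.024,20],
])

```text
time: 9.7
tool_pos: [0.5885, 0.0348, 0.0689]
ee_rot: [-3.141, 0.0, 1.448]
wrist_force: [-0.8, 0.6, -0.9]
width: 0.041
finger_force: 30.0
```

apply_moves([
  [0,0,0,0,0,-0.005,20],
  [0,0,0,0,0,-0.01,20],
  [0,0,0,0,0,-0.014,20],
  [0,0,0,0,0,-0.014,20],
  [0,0,0,0,0,-0.014,20],
])

```text
time: 10.2
tool_pos: [0.5886, 0.0349, 0.0554]
ee_rot: [3.142, 0.0, 1.448]
wrist_force: [0.7, 0.2, 0.2]
width: 0.0409
finger_force: 30.0
```

apply_moves([
  [0,0,0,0,0,-0.001,20],
  [0,0,0,0,0,-0.002,20],
  [0,0,0,0,0,-0.002,20],
  [0,0,0,0,0,-0.002,20],
  [0,0,0,0,0,-0.002,20],
])

```text
time: 10.7
tool_pos: [0.5888, 0.0348, 0.0549]
ee_rot: [3.141, -0.0, 1.448]
wrist_force: [-2.9, -0.2, 4.9]
width: 0.0406
finger_force: 30.0
```

Contact with the disc (about 5 N up). I'm releasing with a limited opening.

apply_moves([
  [0,0,0,0,0,0.001,62],
  [0,0,0,0,0,0.001,62],
  [0,0,0,0,0,0.001,62],
  [0,0,0,0,0,0.001,62],
  [0,0,0,0,0,0.001,62],
])

```text
time: 11.2
tool_pos: [0.5885, 0.0348, 0.0542]
ee_rot: [-3.141, 0.0, 1.448]
wrist_force: [-0.8, 1.0, -0.3]
width: 0.058
finger_force: 0.0
```

apply_moves([
  [0,0,0,0,0,0.02,62],
  [0,0,0,0,0,0.045,62],
  [0,0,0,0,0,0.075,62],
  [0,0,0,0,0,0.11,62],
  [0,0,0,0,0,0.13,62],
])

```text
time: 11.7
tool_pos: [0.5897, 0.0349, 0.1879]
ee_rot: [3.137, -0.0, 1.448]
wrist_force: [-0.4, 0.2, 0.4]
width: 0.0587
finger_force: 0.0
```

Run:
```python
from m import *
s=cam('wrist'); sd=cam('side'); o=get_obs(); t=o['tool_pos']; print(o['time'],t,o['ee_rot'],o['width'])
for n,c in(('wrist',s),('side',sd)):
    for r in place_of(n,'knob')[:3]: print(n,'knob',round(r['score'],2),np.round(r['pixel'],1),atz(c,r['pixel'],.1))
x,y=np.int32(proj(s,[.4685,.1,.1])); print(x,y)
x=np.clip(x,50,590);y=np.clip(y,50,430)
f=lambda a,k:cv2.resize(a,None,fx=k,fy=k,interpolation=cv2.INTER_NEAREST)
cv2.imwrite('pics/post.png',np.hstack([f(s['pixels'][y-50:y+50,x-50:x+50,::-1],4),f(sd['pixels'][200:280,270:350,::-1],5)]))
h=cv2.cvtColor(s['pixels'],cv2.COLOR_RGB2HSV); m=((h[...,0]<8)|(h[...,0]>172))&(h[...,1]>170)&(h[...,2]>90)
m=m.astype(np.uint8); n,l,st,ce=cv2.connectedComponentsWithStats(m)
for i in range(1,n):
    if st[i,4]>15: print('red',st[i],ce[i],atz(s,ce[i],.114))
```

```text
11.8 [0.5907 0.0348 0.1889] [ 3.1333 -0.0007  1.4478] 0.05825243772760373
wrist knob 0.64 [153.2 181. ] [0.4692 0.1029 0.1   ]
wrist knob 0.23 [322.1 125.5] [0.6028 0.1236 0.1   ]
side knob 0.75 [269.2 237.9] [0.4652 0.111  0.1   ]
153 184
```

View pics/post.png

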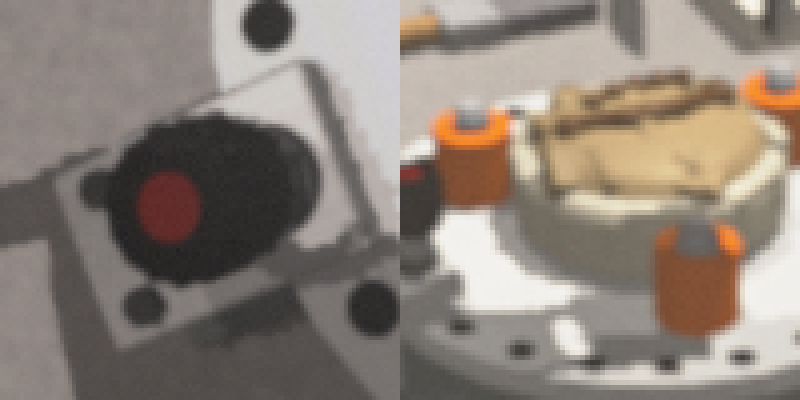

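The sleeve sits on the post, resting on the disc like the other two. In the wrist view the red dot of the knob is at about (145,186). Next I'm moving over the knob.

apply_moves([
  [0,0,-0.12,-0.012,0.006,0,62],
  [0,0,-0.24,-0.024,0.013,0,62],
  [0,0,-0.36,-0.036,0.02,0,62],
  [0,0,-0.48,-0.048,0.026,0,62],
  [0,0,-0.62,-0.06,0.033,0,62],
])

```text
time: 12.4
tool_pos: [0.5268, 0.068, 0.1814]
ee_rot: [-3.138, 0.004, 0.822]
wrist_force: [-0.2, 0.3, 0.1]
width: 0.0579
finger_force: 0.0
```

apply_moves([
  [0,0,-0.12,-0.015,0.008,0,62],
  [0,0,-0.24,-0.03,0.016,0,62],
  [0,0,-0.36,-0.045,0.024,0,62],
  [0,0,-0.48,-0.055,0.03,0,62],
  [0,0,-0.62,-0.06,0.033,0,62],
])

```text
time: 12.9
tool_pos: [0.4665, 0.1012, 0.1818]
ee_rot: [-3.141, 0.005, 0.203]
wrist_force: [0.0, 0.6, -0.4]
width: 0.0579
finger_force: 0.0
```

apply_moves([
  [0,0,0,0,0,0,62],
  [0,0,0,0,0,0,62],
  [0,0,0,0,0,0,62],
  [0,0,0,0,0,0,62],
  [0,0,0,0,0,0,62],
])

```text
time: 13.4
tool_pos: [0.4688, 0.1007, 0.1843]
ee_rot: [3.142, 0.0, 0.208]
wrist_force: [-0.5, 0.8, 0.1]
width: 0.0582
finger_force: 0.0
```

Run:
```python
from m import *
s=cam('wrist'); o=get_obs(); t=o['tool_pos']; print(o['time'],t,o['ee_rot'],o['width'],o['joint_positions'])
for r in place_of('wrist','knob')[:3]: print('knob',round(r['score'],2),np.round(r['pixel'],1),atz(s,r['pixel'],.1))
p=s['pixels'].astype(int); m=((p[...,0]>1.7*p[...,1])&(abs(p[...,1]-p[...,2])<25)&(p[...,0]>70)).astype(np.uint8)
n,l,st,ce=cv2.connectedComponentsWithStats(m)
for i in range(1,n):
    if st[i,4]>25: print('red',st[i],ce[i],atz(s,ce[i],.114))
x,y=np.int32(proj(s,[.4685,.1,.1])); save(s,'pics/k.png',(x-70,max(y-70,0),x+70,y+70),4)
```

```text
13.45 [0.4688 0.1007 0.1844] [3.1415 0.0002 0.208 ] 0.05808001851494789 [ 0.0933 -0.0655  1.5666 -0.0001  1.6407  1.4561]
knob 0.83 [319.7 247.2] [0.4695 0.1011 0.1   ]
red [625 158  12   9  43] [630.907  162.1395] [ 0.6046 -0.1494  0.114 ]
red [310 244  20  19 284] [319.4894 253.4155] [0.4689 0.1011 0.114 ]
red [570 293  27  14 190] [582.6158 300.5105] [ 0.4728 -0.1392  0.114 ]
```

View pics/k.png

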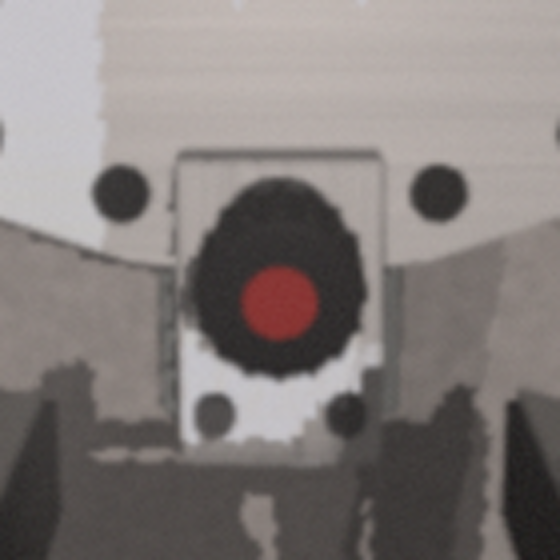

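The red dot measures (0.4689, 0.1011), in line with the TCP. I'm descending to grip the knob.

apply_moves([
  [0,0,0,0,0,-0.03,62],
  [0,0,0,0,0,-0.06,62],
  [0,0,0,0,0,-0.085,62],
  [0,0,0,0,0,-0.1,62],
  [0,0,0,0,0,-0.102,62],
])

```text
time: 14.0
tool_pos: [0.4668, 0.1006, 0.08]
ee_rot: [-3.141, 0.005, 0.208]
wrist_force: [-0.9, -0.0, 0.8]
width: 0.0582
finger_force: 0.0
```

apply_moves([
  [0,0,0,0,0,0,62],
  [0,0,0,0,0,0,40],
  [0,0,0,0,0,0,5],
  [0,0,0,0,0,0,5],
  [0,0,0,0,0,0,5],
])

```text
time: 14.5
tool_pos: [0.469, 0.1009, 0.0832]
ee_rot: [3.141, -0.001, 0.208]
wrist_force: [-1.3, 0.5, 0.8]
width: 0.0297
finger_force: 8.5
```

apply_moves([
  [0,0,0,0,0,0,5],
  [0,0,0,0,0,0,5],
  [0,0,0,0,0,0,5],
  [0,0,0,0,0,0,5],
  [0,0,0,0,0,0,5],
])

```text
time: 15.0
tool_pos: [0.469, 0.1009, 0.0831]
ee_rot: [3.141, -0.001, 0.208]
wrist_force: [-0.8, -0.5, 4.3]
width: 0.0291
finger_force: 30.0
```

Gripped at 30 N. I'm pulling straight up slowly.

apply_moves([
  [0,0,0,0,0,0.002,5],
  [0,0,0,0,0,0.004,5],
  [0,0,0,0,0,0.006,5],
  [0,0,0,0,0,0.008,5],
  [0,0,0,0,0,0.01,5],
])

```text
time: 15.5
tool_pos: [0.4688, 0.1009, 0.0902]
ee_rot: [-3.141, 0.0, 0.208]
wrist_force: [7.2, 0.3, -9.4]
width: 0.0294
finger_force: 30.0
```

apply_moves([
  [0,0,0,0,0,0.002,5],
  [0,0,0,0,0,0.004,5],
  [0,0,0,0,0,0.006,5],
  [0,0,0,0,0,0.006,5],
  [0,0,0,0,0,0.006,5],
])

```text
time: 16.0
tool_pos: [0.4688, 0.1009, 0.0953]
ee_rot: [-3.141, 0.001, 0.208]
wrist_force: [6.9, 1.5, -12.6]
width: 0.0295
finger_force: 30.0
```

apply_moves([
  [0,0,0,0,0,0.001,5],
  [0,0,0,0,0,0.002,5],
  [0,0,0,0,0,0.003,5],
  [0,0,0,0,0,0.004,5],
  [0,0,0,0,0,0.004,5],
])

```text
time: 16.5
tool_pos: [0.4688, 0.1009, 0.0989]
ee_rot: [-3.141, 0.001, 0.208]
wrist_force: [8.0, 1.7, -14.9]
width: 0.0296
finger_force: 30.0
```

apply_moves([
  [0,0,0,0,0,0.001,5],
  [0,0,0,0,0,0.0015,5],
  [0,0,0,0,0,0.0015,5],
  [0,0,0,0,0,0.0015,5],
  [0,0,0,0,0,0.0015,5],
])

```text
time: 17.0
tool_pos: [0.4687, 0.1009, 0.0993]
ee_rot: [-3.141, 0.002, 0.208]
wrist_force: [9.7, 1.2, -18.7]
width: 0.0294
finger_force: 30.0
```

The tool has risen 16.2 mm and the force jumped, so the plunger is at its stop. I'll do one hold check and a look before handing in.

apply_moves([
  [0,0,0,0,0,0,5],
  [0,0,0,0,0,0,5],
  [0,0,0,0,0,0,5],
  [0,0,0,0,0,0,5],
  [0,0,0,0,0,0,5],
])

```text
time: 17.5
tool_pos: [0.4687, 0.1009, 0.0993]
ee_rot: [-3.141, 0.002, 0.208]
wrist_force: [10.1, 1.9, -19.2]
width: 0.0295
finger_force: 30.0
```

Run:
```python
from m import *
s=cam('side'); o=get_obs(); print(o['time'],o['tool_pos'],o['wrist_force'],o['finger_force'])
for q,z in(('knob',.116),('medium_sleeve',.065)):
    for r in place_of('side',q)[:3]: print(q,round(r['score'],2),np.round(r['pixel'],1),atz(s,r['pixel'],z))
print('pred knob up',proj(s,[.469,.101,.116]),'home',proj(s,[.469,.101,.1]))
save(s,'pics/fin.png',(230,170,380,290),4)
```

```text
17.55 [0.4687 0.1009 0.0993] [ 10.2294   2.086  -19.369 ] 29.996149241924286
knob 0.48 [271.7 235.6] [0.4668 0.0921 0.116 ]
medium_sleeve 0.82 [349.3 305.9] [ 0.5537 -0.1549  0.065 ]
medium_sleeve 0.68 [327.5 257.8] [0.5809 0.0283 0.065 ]
pred knob up [271.5405 233.6701] home [271.9489 239.558 ]
```

View pics/fin.png

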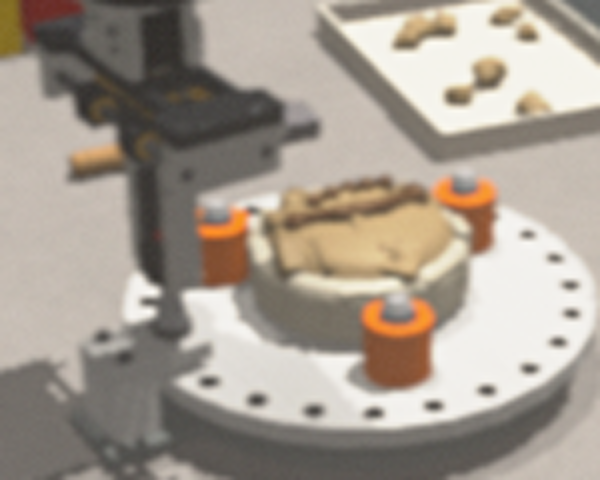

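The sleeve is seated and free, and the knob is held up with its stem showing and a steady force.

```bash
python3 -c "
from bench import *
print(close_job())"
```

```text
the job is handed in; nothing more can be done
None
```

The job is handed in, with no verdict returned: the medium sleeve is seated on the bare post and released, and the plunger is held at its upper stop by its knob (16 mm of tool travel, steady grip).

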